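# Put the hammer away in the tool chest with a locking lid stay

## Robot

A 6-joint arm with a two-finger parallel gripper is mounted at the origin on the work surface. World frame = base frame: x ahead of the robot, y to its left, z up, the work surface at z = 0. Lengths are in mm, angles in rad, forces in N, time in s.
With the tool pointing down it reaches from about 350 to 975 mm from the base axis. Payload 7.1 kg.
Tool frame: the origin (TCP) lies at the very end of the fingers, on their centre line; the grasp point (between the pads) lies 19 mm behind it; z points along the fingers, y is the direction in which the jaws open and shut (so a half turn about z gives the same grasp; the last joint's range is limited). The gripper opens to 88 mm and grips with 3 to 60 N. Pads are 20 mm wide; open, the fingers measure 115 mm over their backs; the gripper's body (75 mm by 178 mm) begins 61 mm behind the grasp point.
Start: joints at [-0.019, 0.423, 1.63, -0, 1.089, -0.019], TCP at [624.984, 0.026, 222.675] pointing down, gripper open.
Joint ranges: [-3, 3], [-0.9, 2.11], [0.09, 2.58], [-1.31, 4.45], [0.11, 2.69], [-2.54, 2.54]. Speed limits (rad/s): [2.39, 2.39, 3.01, 3.14, 3.14, 3.14].

## Interface

Orientations are given as a rotation vector (axis times angle).
In Python, from workcell import monitor, vision, order, find_in, regions_of, place_of gives the robot as it stands. The module is installed in compiled form; this text tells all that it offers.
- The arm moves only by the tool carry_out, never from a script. Its argument "targets" is a list of rows, each a list of 3 entries, a list of its own where there are three numbers: the turn, a rotation vector about the world's x, y, z in degrees, then the shift along the world's x, y, z in mm, then the finger opening in mm, from 0 to 87.8. In form: [[[rx, ry, rz], [x, y, z], hand], ...]. A call has 1 to 10 rows; each row is the pose to reach, as a shift and turn from the pose commanded when the call began; what a row does not reach only later rows make up. A row lasts 1/12 s, in which the tool goes at most 41.7 mm and 7.16 degrees, less where a joint would pass 70% of its speed; a pose out of reach is approached as far as the arm can. A call with a gripper value outside its range is refused whole. The fingers move at their own pace and stop on an object; the grip force is fixed at half the most. Time passes only in rows, so rows that repeat a pose let the fingers close. It gives the time, the measured TCP pose, the force and the opening at its end, in the units of the state.
- monitor.get_obs(): the state, without advancing time (a new reading comes with each control period).
- vision.get_image(name): name is "scene" or "side" or "wrist"; returns the picture (384x512x3 uint8, red, green, blue); there is no depth.
- vision.camera_model(name): a dict with "K" (3x3 intrinsics, pixels), "dist" ([k1, k2, p1, p2, k3] as OpenCV has them; the pictures are not rectified), "rvec" (rotation vector, rad) and "tvec" (3), from world to camera coordinates, as OpenCV has them. Camera axes: x right, y down, z forward; pixel columns grow to the right and rows downward; lengths in mm; the calibration is good to about 2 mm. A picture is of the moment at which its call begins: read the wrist's pose just before it. camera_model takes no time and is no camera call; for the wrist camera it gives the pose at the moment of the call.
- order.close_job(): hands the job in, once; it reports no verdict.
Trained networks look in the newest picture that a camera, given by its name, has taken for a name from the list of things; names that differ only in an ending like _2 or _b are one class to them, and where a whole thing is asked for, a point or a joint stands for the part that bears it (a point fixed in the world has none). Each returns a list of dicts, best first, with "confidence" (0 to 1); they miss things now and then, are a little off and sometimes report something else, mostly with a low value. They report only what shows in the picture. A call takes as long as a camera call.
- find_in(query, camera): "point" ([x, y, z] in mm, in the coordinates of the camera as it stood for that picture, good to about 4 mm: the middle of the surface that is visible of it).
- regions_of(query, camera): "mask" (384x512 bool, what is visible of it).
- place_of(query, camera): "point" ([x, y, z] in mm, in the coordinates of the camera as it stood for that picture, good to about 4 mm: a listed point, or the origin of a listed thing).
The state is a dict: "t": time; "qpos": joint angles; "qvel": joint speeds; "joint_torque": joint torques, N m; "ee_pos": TCP position; "orientation": TCP orientation; "ft_force": force on the tool from outside, world axes, zero at the start; "moment": the same for the moment, N m; "width": finger opening in mm.
Only numpy, scipy, OpenCV 4.12 (cv2) and the standard library are available. Lean on these libraries where they do the work, as an engineer would, in place of code of your own. Each camera call takes 0.05 s, during which the arm holds its last target.

## Task

Put the hammer away in the tool chest: raise the lid by its bar until the folding stay stops it, ease it back so that the stay locks over-centre, let go, and lay the hammer gently flat in the tray. Then push the stay's elbow back through until the stay is clearly broken, take the lid by its bar and lower it fully shut without letting it drop. Work by feel and never force lid or stay (15 N is ample), and leave the other things on the bench where they are.

Things in the scene. Friction and masses are not known exactly. Their poses are not given: they have to be found in the camera images.
- chest: grey sheet-steel tool chest fixed to the bench, 220 deep (x) x 380 wide (y), body 90 high (rim), 130 with the shut lid; walls 3. Origin: centre of its underside; x to the rear (hinge side), y to its left, z up. Front at x -110 with pull bar and two undone latches. Folding stay at its left end. Yaw differs each time.
- tray_floor (a point): middle of the floor of the black tray in the chest, 45 mm above the bench: 214 (chest x) x 330 mm (chest y). A low wall (top 80 mm above the bench) on its left side parts it from a 39 mm wide channel in which the folded stay lies. With the lid up there is most room above the front half of the tray.
- lid (a joint): lid angle, rad: 0 shut, grows as the front edge goes up and back. Lid about 0.8 kg; lifting takes about 4 N at the bar, less higher up. The stay stops it between 1.34 and 1.48, different each time (slotted stay bracket): go by feel. The stop is hard: it gives 1.5 mm at the bar for 25 N. Locked it rests 0.015 lower. Unlocked, the stiff hinge holds it above about 1.0; lower it falls.
- lid_hinge (a point): middle of the lid's hinge line at the chest's rear rim, 110 mm behind the chest's centre, 90 mm above the bench; the line runs along the chest's y. Axes as the chest's.
- lid_bar (a point): centre of the lid's pull bar: round steel, 12 mm thick, 112 mm free along chest y, axis 38 mm off the lid's front face on two posts (32 mm gap for a finger). Shut: 258 mm before the hinge line, 20 mm above it (110 over the bench). Lid up, it is the topmost part. It turns in a light grip, so fingers pointing down, before and behind it, can hold it all the way. Axes turn with the lid.
- stay_elbow (a point): elbow of the stay: round steel boss 24 mm in diameter, 30 mm long along chest y, proud of the links, 170 mm left of the chest's middle. Locked, it stands about 107 mm before the hinge line and 86 above it. Axes: x along the lower link from foot to elbow; z square to it, upward and forward with the lid up.
- stay_lower: lower link of the folding stay, 12 x 3 mm flat bar with the elbow boss; origin at its foot pin. To break the locked stay, push the boss rearward and down (chest x and -z in equal parts) with shut fingers leaning some 30 degrees forward: 5 to 9 N, 45 to 50 mm of travel; let go before 35 mm and it may spring back. The lid sinks 0.1 rad. Over 30 N bends it.
- stay_pin (a point): pin of the stay on the lid's left flange, 165 mm before the hinge line, 12 above the lid's rim. The stay's two links are 121 mm each. Shut, it lies folded, elbow to the rear, under the lid. Raised to its stop it is straight; ease the lid back 4 mm and the elbow goes on forward and up, to 0.25 rad past straight: locked. In stay_elbow's axes the pin's z is then -30 mm, 0 if straight, over +45 if broken.
- stay_end (a point): rivet hole at the end of the stay's upper link, which sits on stay_pin. Forcing the lid on past its stop, or down on the locked stay, pulls the riveted joint apart: 0.24 mm for each 10 N at the bar; past 0.8 mm (33 N) it is spoilt.
- hammer_grip (a point): hammer lying on the bench left or right of the chest, 240 mm long, 0.4 kg: brown wooden handle 26 mm thick, dark steel head 26 mm high, 88 mm across. Point: on the handle's axis, 72 mm from the head end, 168 mm from the handle end, 13 mm above its underside; x along the handle to the head, z up. The head reaches 48 mm to -y and 40 mm to +y.
- can: bystander: tin can with paper label, 66 mm in diameter, 150 mm high, standing on the other side of the chest from the hammer. Origin: centre of its underside.
- carton: bystander: closed cardboard carton 100 x 120 x 80 mm, left and beyond. Origin: centre of its underside.
- tape_measure: bystander: grey tape measure 62 x 30 x 60 mm standing on edge, right and beyond. Origin: centre of its underside.
- hammer: the hammer itself; origin under its mid-length on the underside, same axes as hammer_grip

How it is judged (in metres and radians):
On the way, in this order (a step that is already met when the one before it is completed fails the run):
1. the lid stands up on its locked stay, with nothing touching it (value of joint lid above 1.25 rad and z of stay_pin in the frame of stay_elbow below -0.012 m and contact force between the fingers and chest below 0.5 N), for 0.4 s.
2. the hammer lies in the tray, let go and at rest, with the stay still locked (x of hammer_grip in the frame of chest between -0.1 and 0.1 m and y of hammer_grip in the frame of chest between -0.19 and 0.15 m and z of hammer_grip in the frame of chest between 0.05 and 0.068 m and z of stay_pin in the frame of stay_elbow below -0.012 m and contact force between the fingers and hammer below 0.5 N and linear speed of hammer below 0.03 m/s), for 0.3 s.
3. the stay's elbow is pushed back through and clearly broken while the lid is still up (z of stay_pin in the frame of stay_elbow above 0.045 m and value of joint lid above 0.9 rad), for 0.2 s.
At the end, for the whole second after the job is handed in: the lid is shut to within 0.02 rad (5 mm at the bar) and still, and the hammer lies at rest flat in the tray: its grip point within 100 mm of the chest's middle in x, between 190 mm right and 150 mm left of it, 50 to 68 mm above the bench (value of joint lid below 0.02 rad and velocity of joint lid below 0.05 rad/s and x of hammer_grip in the frame of chest between -0.1 and 0.1 m and y of hammer_grip in the frame of chest between -0.19 and 0.15 m and z of hammer_grip in the frame of chest between 0.05 and 0.068 m and linear speed of hammer below 0.03 m/s); the robot touches nothing.
It fails at once if the lid is forced against its stop or the locked stay: the riveted joint at the stay's upper end is pulled more than 0.8 mm apart (some 33 N at the bar) (distance between stay_end and stay_pin above 0.0008 m).
It fails at once if the stay is pushed with more than 30 N (contact force between the fingers and stay_lower above 30 N).
It fails at once if the lid drops or is flung: it moves faster than 1.8 rad/s downward (velocity of joint lid below -1.8 rad/s).
It fails at once if the hammer is dropped or rammed into the chest (more than 60 N between them) (contact force between hammer and chest above 60 N).
It fails at once if the can, the carton or the tape measure is moved more than 30 mm (distance of any of can, carton, tape_measure from where it was at the start of the episode above 0.03 m).
It also fails if it takes over 72 s, if anything falls off the work surface, if the arm or the gripper's body presses on something with over 40 N, if the wrist force passes 120 N, or if a joint passes its speed limit or range.

## Working session

There is one attempt and no reset: what is moved stays moved. The work goes in short steps, Python scripts to look and compute and a tool call to move; the robot and the scene stay as the last step left them, time stands still between calls to the robot, and variables do not carry over. Pictures are saved under pics/ and viewed, and the job is handed in when it is done.

Besides the shell and the picture viewer there is one more tool, called as name(argument=value, ...) on one line, values as JSON. carry_out: Moves the arm, as the interface text tells. Its arguments: {"type":"object","properties":{"targets":{"type":"array","items":{"type":"array"}}},"required":["targets"]}

```bash
mkdir -p pics
cat > h.py <<'E'
import numpy as np, cv2
from workcell import monitor, vision, order, find_in, regions_of, place_of
def cam2w(p,c):
    m=vision.camera_model(c); R=cv2.Rodrigues(np.array(m['rvec'],float))[0]
    return R.T@(np.array(p,float)-np.array(m['tvec'],float).ravel())
def proj(P,c):
    m=vision.camera_model(c)
    return cv2.projectPoints(np.array(P,float).reshape(-1,1,3),np.array(m['rvec'],float),np.array(m['tvec'],float),np.array(m['K'],float),np.array(m['dist'],float))[0].reshape(-1,2)
def save(c,n):
    im=vision.get_image(c); cv2.imwrite('pics/'+n+'.png',im[:,:,::-1]); return im
def st():
    o=monitor.get_obs(); print('t',o['t'],'p',np.round(o['ee_pos'],1),'r',np.round(o['orientation'],3),'f',np.round(o['ft_force'],1),'w',o['width'],'q',np.round(o['qpos'],2)); return o
E
python3 - <<'E'
from h import *
st()
for c in ['scene','side','wrist']:
    save(c,c+'0')
    for q in ['chest','tray_floor','lid_hinge','lid_bar','stay_elbow','hammer_grip','hammer','can','carton','tape_measure']:
        r=place_of(q,c)
        for d in r[:2]: print(c,q,round(d['confidence'],2),np.round(cam2w(d['point'],c),1))
print(monitor.get_obs()['t'])
E
```

```text
t 0.0 p [624.4   0.  221.9] r [-2.221e+00 -2.221e+00  2.000e-03] f [-0.5  0.5 -0.3] w 87.77392093952471 q [-0.02  0.42  1.63 -0.    1.09 -0.02]
scene chest 0.98 [ 6.096e+02 -3.510e+01 -1.000e-01]
scene lid_hinge 0.94 [715.5 -35.1  90.6]
scene lid_bar 0.58 [450.4 -29.7 107.9]
scene hammer_grip 0.81 [ 454.3 -358.    10. ]
scene hammer_grip 0.34 [6.540e+02 3.873e+02 6.000e-01]
scene hammer 0.86 [ 408.8 -368.4   -1.4]
scene can 0.65 [422.9 386.8  -3.8]
scene can 0.54 [551.1 138.3  99.7]
scene carton 0.75 [6.534e+02 3.881e+02 2.000e-01]
scene carton 0.47 [425.2 389.   -0.7]
scene tape_measure 0.6 [ 684.4 -371.9   -1.7]
side chest 0.86 [605.7 -34.1   0.9]
side lid_hinge 0.56 [714.2 -34.4  93.9]
side lid_bar 0.72 [455.3 -33.  110.4]
side lid_bar 0.69 [654.7 392.4   2.1]
side hammer_grip 0.59 [ 456.5 -359.7   11.3]
side hammer 0.94 [ 409.9 -373.4    0.7]
side can 0.97 [422.3 386.8  -2. ]
side carton 0.91 [655.6 392.9   2.2]
side tape_measure 0.61 [ 6.785e+02 -3.716e+02  1.000e-01]
wrist chest 0.94 [602.5 -34.9  -1. ]
wrist lid_bar 0.68 [456.5 -31.2 108.7]
wrist hammer 0.67 [457.8 -29.9 107.3]
1.65
```

View pictures.

View pics/scene0.png

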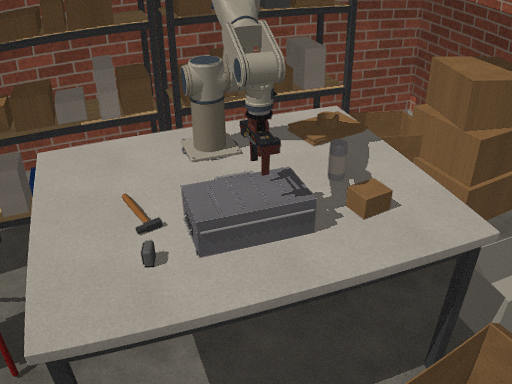

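View pics/side0.png

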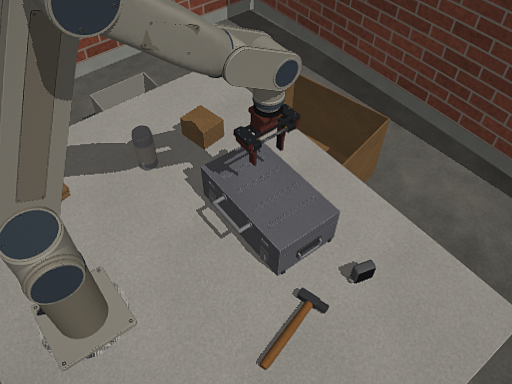

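View pics/wrist0.png

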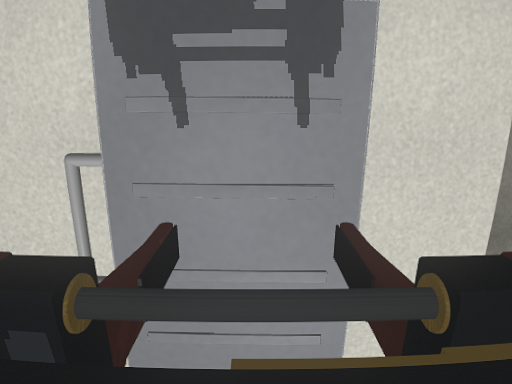

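```bash
cat >> h.py <<'E'
def back(px,c,z,m=None):
    m=m or vision.camera_model(c); R=cv2.Rodrigues(np.array(m['rvec'],float))[0]
    u=cv2.undistortPoints(np.array(px,float).reshape(-1,1,2),np.array(m['K'],float),np.array(m['dist'],float)).reshape(-1,2)
    o=-R.T@np.array(m['tvec'],float).ravel(); d=(R.T@np.c_[u,np.ones(len(u))].T).T
    return o+d*((z-o[2])/d[:,2])[:,None]
E
python3 - <<'E'
from h import *
im=cv2.imread('pics/wrist0.png').astype(int)
sat=im[:,:,0]-im[:,:,2]  # blue - red
L=[];Rr=[]
for v in range(90,240,10):
    row=sat[v]; g=np.where(cv2.blur(row.astype(np.float32).reshape(1,-1),(5,1)).ravel()>3)[0]
    g=g[(g>85)&(g<400)]
    L.append((g.min(),v));Rr.append((g.max(),v))
print(L,Rr)
for n,P in(('L',L),('R',Rr)):
    for z in(130,):
        W=back(P,'wrist',z); f=np.polyfit(W[:,1],W[:,0],1); print(n,z,np.degrees(np.arctan(f[0])),np.polyval(f,-35),np.round(W[[0,-1]],0))
# bar: outline
W=back([(70,156),(84,278)],'wrist',110);print(W)
for q in ['lid_bar']:
  for c in ('wrist','side','scene'):
    for d in place_of(q,c)[:2]: print(c,d['confidence'],cam2w(d['point'],c))
s=regions_of('chest','scene')[0]['mask']; cv2.imwrite('pics/m.png',s.astype(np.uint8)*255)
# model outline for several yaw
import itertools
from scipy.optimize import minimize
def iou(p,masks):
    x,y,a=p; ca,sa=np.cos(a),np.sin(a); t=0
    pts=[(X,Y,Z) for X in(-110,110) for Y in(-190,190) for Z in(0,130)]
    W=[(x+ca*X-sa*Y,y+sa*X+ca*Y,Z) for X,Y,Z in pts]
    for c,m in masks.items():
        h=cv2.convexHull(proj(W,c).astype(np.float32)); k=np.zeros((384,512),np.uint8)
        cv2.fillConvexPoly(k,np.round(h*16).astype(np.int32),1,shift=4); k=k>0
        t+=(k&m).sum()/(k|m).sum()
    return -t
masks={c:regions_of('chest',c)[0]['mask'] for c in('scene',)}
for c in masks: cv2.imwrite(f'pics/m_{c}.png',masks[c].astype(np.uint8)*255)
for i in range(3):
  r=minimize(iou,[608,-34,[-.05,0,.05][i]],args=(masks,),method='Nelder-Mead',options=dict(initial_simplex=[[608,-34,-.06],[615,-34,.0],[608,-27,.06],[600,-40,.02]]))
  print(r.x,np.degrees(r.x[2]),r.fun);break
E
```

```text
[(np.int64(97), 90), (np.int64(98), 100), (np.int64(98), 110), (np.int64(99), 120), (np.int64(100), 130), (np.int64(101), 140), (np.int64(102), 150), (np.int64(101), 160), (np.int64(104), 170), (np.int64(106), 180), (np.int64(106), 190), (np.int64(108), 200), (np.int64(109), 210), (np.int64(110), 220), (np.int64(111), 230)] [(np.int64(370), 90), (np.int64(369), 100), (np.int64(368), 110), (np.int64(367), 120), (np.int64(366), 130), (np.int64(365), 140), (np.int64(364), 150), (np.int64(363), 160), (np.int64(362), 170), (np.int64(361), 180), (np.int64(360), 190), (np.int64(359), 200), (np.int64(358), 210), (np.int64(357), 220), (np.int64(335), 230)]
L 130 0.8430889422928469 496.5509933016968 [[499.  88. 130.]
 [497. -31. 130.]]
R 130 4.161249770462083 706.7025941002304 [[714.  87. 130.]
 [693. -30. 130.]]
[[456.85713412  32.27509405 110.        ]
 [451.04211585 -91.19004599 110.        ]]
wrist 0.68 [456.52091727 -31.18501187 108.7357051 ]
side 0.72 [455.33810643 -32.97376534 110.36868745]
side 0.69 [654.6555611  392.43478587   2.08195319]
scene 0.58 [450.43075929 -29.6845896  107.8691157 ]
[ 6.03114591e+02 -3.59021779e+01 -1.16446334e-02] -0.6671883497874294 -0.9749646239251115
```

carry_out(targets=[[[0,0,-1],[-40,-8,-10],34],[[0,0,-1],[-80,-16,-25],34],[[0,0,-1],[-120,-24,-40],34],[[0,0,-1],[-150,-30,-55],34],[[0,0,-1],[-168,-33,-65],34],[[0,0,-1],[-168,-33,-72],34],[[0,0,-1],[-168,-33,-72],34]])

```text
t: 2.48
ee_pos: [456.4, -33.1, 150.0]
orientation: [-2.241, -2.201, 0.001]
ft_force: [-0.4, 0.0, -0.3]
width: 44.6
```

Run:
```python
from h import *
st(); save('wrist','w1')
for d in place_of('lid_bar','wrist')[:2]: print(d['confidence'],cam2w(d['point'],'wrist'))
save('side','s1')
for d in place_of('lid_bar','side')[:2]: print(d['confidence'],cam2w(d['point'],'side'))
```

```text
t 2.4833 p [456.4 -33.1 150. ] r [-2.241e+00 -2.201e+00  1.000e-03] f [-0.4  0.  -0.3] w 44.59903373123423 q [-0.1   0.29  2.04  0.    0.81 -0.08]
0.84 [460.17157429 -29.98204333 110.84718273]
0.69 [455.32208585 -34.30055772 108.9796715 ]
```

View pics/w1.png

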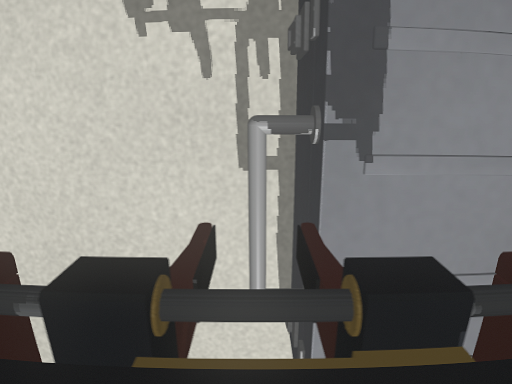

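View pics/s1.png

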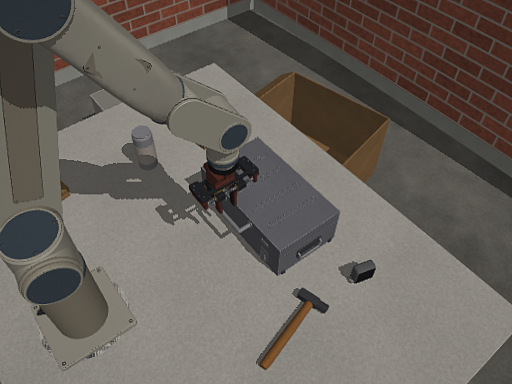

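carry_out(targets=[[[0,0,0],[0,0,-20],32],[[0,0,0],[0,0,-45],32],[[0,0,0],[0,0,-59],32],[[0,0,0],[0,0,-59],32],[[0,0,0],[0,0,-59],10],[[0,0,0],[0,0,-59],10],[[0,0,0],[0,0,-59],10],[[0,0,0],[0,0,-59],10]])

```text
t: 3.35
ee_pos: [456.7, -32.9, 92.5]
orientation: [-2.24, -2.202, 0.001]
ft_force: [-3.9, 0.9, 4.8]
width: 11.2
```

```bash
python3 -c "
from math import *
for t in [i*.06 for i in range(0,26)]:
  dx=258*(1-cos(t))+20*sin(t);dz=258*sin(t)+20*(cos(t)-1);print(round(t,2),round(dx,1),round(-.0157*dx,1),round(dz,1))"
```

```text
0.0 0.0 -0.0 0.0
0.06 1.7 -0.0 15.4
0.12 4.2 -0.1 30.7
0.18 7.7 -0.1 45.9
0.24 12.1 -0.2 60.8
0.3 17.4 -0.3 75.4
0.36 23.6 -0.4 89.6
0.42 30.6 -0.5 103.5
0.48 38.4 -0.6 116.9
0.54 47.0 -0.7 129.8
0.6 56.4 -0.9 142.2
0.66 66.4 -1.0 154.0
0.72 77.2 -1.2 165.2
0.78 88.6 -1.4 175.7
0.84 100.7 -1.6 185.5
0.9 113.3 -1.8 194.5
0.96 126.4 -2.0 202.8
1.02 140.0 -2.2 210.3
1.08 154.0 -2.4 217.0
1.14 168.4 -2.6 222.8
1.2 183.2 -2.9 227.7
1.26 198.1 -3.1 231.8
1.32 213.3 -3.3 234.9
1.38 228.7 -3.6 237.1
1.44 244.2 -3.8 238.4
1.5 259.7 -4.1 238.8
```

carry_out(targets=[[[0,0,0],[0.7,0,7],10],[[0,0,0],[1.7,0,15.4],10],[[0,0,0],[4.2,-0.1,30.7],10],[[0,0,0],[7.7,-0.1,45.9],10],[[0,0,0],[12.1,-0.2,60.8],10],[[0,0,0],[17.4,-0.3,75.4],10],[[0,0,0],[17.4,-0.3,75.4],10]])

```text
t: 3.93
ee_pos: [474.3, -33.2, 169.9]
orientation: [-2.241, -2.202, 0.0]
ft_force: [-5.3, -0.6, -1.1]
width: 11.2
```

carry_out(targets=[[[0,0,0],[6.2,-0.1,14.2],10],[[0,0,0],[13.2,-0.2,28.1],10],[[0,0,0],[21,-0.3,41.5],10],[[0,0,0],[29.6,-0.4,54.4],10],[[0,0,0],[39,-0.6,66.8],10],[[0,0,0],[49,-0.7,78.6],10],[[0,0,0],[59.8,-0.9,89.8],10],[[0,0,0],[71.2,-1.1,100.3],10],[[0,0,0],[83.3,-1.3,110.1],10],[[0,0,0],[95.9,-1.5,119.1],10]])

```text
t: 4.77
ee_pos: [567.1, -34.7, 289.0]
orientation: [-2.237, -2.199, 0.007]
ft_force: [-13.6, 0.1, 13.2]
width: 11.3
```

carry_out(targets=[[[0,0,0],[-0.5,0,0.5],10],[[0,0,0],[-0.5,0,0.5],10]])

```text
t: 4.93
ee_pos: [569.6, -34.7, 290.3]
orientation: [2.24, 2.201, 0.001]
ft_force: [-10.5, 0.7, 13.6]
width: 11.4
```

Run:
```python
from h import *
st(); save('wrist','w2'); save('side','s2')
for q in('stay_elbow','stay_pin','lid_bar','lid_hinge'):
  for c in('side','wrist'):
    for d in place_of(q,c)[:1]: print(q,c,round(d['confidence'],2),np.round(cam2w(d['point'],c),1))
```

```text
t 4.9333 p [569.6 -34.7 290.3] r [2.240e+00 2.201e+00 1.000e-03] f [-10.5   0.7  13.6] w 11.358822667262578 q [-0.08  0.27  1.69 -0.    1.18 -0.06]
stay_elbow side 0.46 [655.1 134.6 110. ]
stay_pin side 0.66 [624.2 132.6 224.1]
lid_bar side 0.8 [567.9 -33.4 304.5]
lid_bar wrist 0.76 [565.3 -34.1 302.5]
lid_hinge side 0.84 [713.6 -31.9  91.7]
lid_hinge wrist 0.68 [568.8 -32.4 302.7]
```

View pics/s2.png

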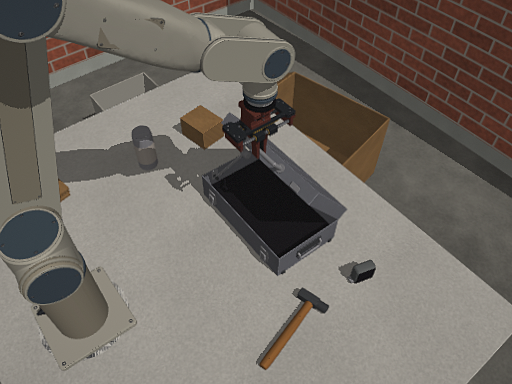

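View pics/w2.png

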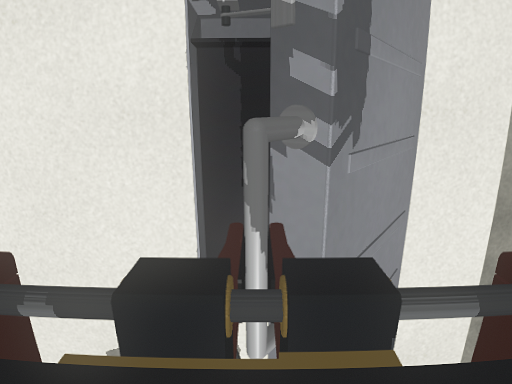

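carry_out(targets=[[[0,0,0],[-1,0,1.5],10],[[0,0,0],[-1,0,1.5],10]])

```text
t: 5.6
ee_pos: [568.7, -34.7, 289.8]
orientation: [2.24, 2.201, 0.002]
ft_force: [-4.3, 1.1, 6.9]
width: 11.6
```

carry_out(targets=[[[0,0,0],[12.5,-0.2,9.2],10],[[0,0,0],[26.2,-0.4,16.7],10],[[0,0,0],[40.3,-0.6,23.4],10],[[0,0,0],[54.7,-0.8,29.2],10],[[0,0,0],[69.5,-1.1,34.1],10],[[0,0,0],[80,-1.2,37],10],[[0,0,0],[84.5,-1.3,38.2],10],[[0,0,0],[84.5,-1.3,38.2],10]])

```text
t: 6.27
ee_pos: [654.8, -36.2, 327.9]
orientation: [2.239, 2.2, 0.003]
ft_force: [0.9, -0.6, 6.4]
width: 11.1
```

Run:
```python
from h import *
st(); save('wrist','w3'); save('side','s3')
for q in('stay_elbow','stay_pin','lid_bar','stay_end','stay_lower'):
  for c in('side','wrist'):
    for d in place_of(q,c)[:1]: print(q,c,round(d['confidence'],2),np.round(cam2w(d['point'],c),1))
im=cv2.imread('pics/s3.png')[100:300,180:380]; cv2.imwrite('pics/s3c.png',cv2.resize(im,None,fx=3,fy=3,interpolation=cv2.INTER_CUBIC))
```

```text
t 6.2667 p [654.8 -36.2 327.9] r [2.239 2.2   0.003] f [ 0.9 -0.6  6.4] w 11.092304952492027 q [-0.07  0.37  1.46 -0.    1.31 -0.06]
stay_elbow side 0.8 [642.9 130.8 136.2]
stay_elbow wrist 0.72 [639.1 139.4 134.8]
stay_pin side 0.69 [ 458.1 -359.6   10.2]
lid_bar side 0.92 [654.4 -37.9 342.1]
lid_bar wrist 0.64 [656.6 -33.5 341. ]
stay_end side 0.47 [673.8 132.2 251.2]
stay_lower side 0.79 [539.1 132.6  70.8]
stay_lower wrist 0.94 [537.8 140.2  67.6]
```

View pics/s3c.png

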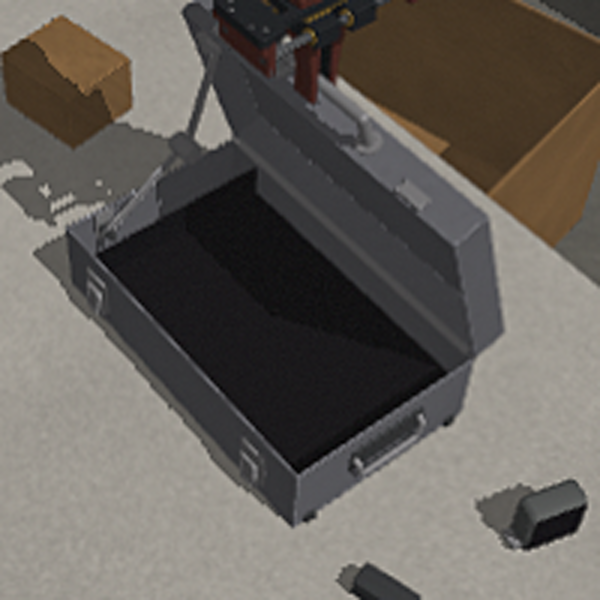

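View pics/w3.png

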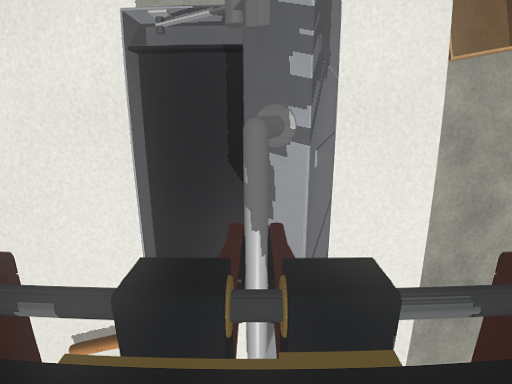

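carry_out(targets=[[[0,0,0],[4,0,1.6],10],[[0,0,0],[9,-0.1,2.8],10],[[0,0,0],[13,-0.2,3.6],10],[[0,0,0],[15,-0.2,3.8],10],[[0,0,0],[15,-0.2,3.8],10]])

```text
t: 7.28
ee_pos: [669.3, -36.4, 330.7]
orientation: [2.24, 2.201, 0.001]
ft_force: [-0.2, -1.1, 5.1]
width: 10.9
```

Run:
```python
from h import *
st(); save('wrist','w4'); save('side','s4')
for q in('stay_elbow','stay_pin','stay_end','stay_lower'):
  for c in('side','wrist'):
    for d in place_of(q,c)[:1]: print(q,c,round(d['confidence'],2),np.round(cam2w(d['point'],c),1))
im=cv2.imread('pics/s4.png')[100:200,180:280]; cv2.imwrite('pics/s4c.png',cv2.resize(im,None,fx=6,fy=6,interpolation=cv2.INTER_CUBIC))
```

```text
t 7.2833 p [669.3 -36.4 330.7] r [2.240e+00 2.201e+00 1.000e-03] f [-0.2 -1.1  5.1] w 10.940192987213146 q [-0.07  0.4   1.42 -0.    1.33 -0.05]
stay_elbow side 0.54 [634.8 132.4 149.1]
stay_elbow wrist 0.7 [630.2 136.  140.9]
stay_pin side 0.6 [688.4 130.6 248.8]
stay_end side 0.53 [685.6 134.  255. ]
stay_lower side 0.75 [536.5 134.   70.2]
stay_lower wrist 0.88 [539.4 138.   66. ]
```

View pics/s4c.png

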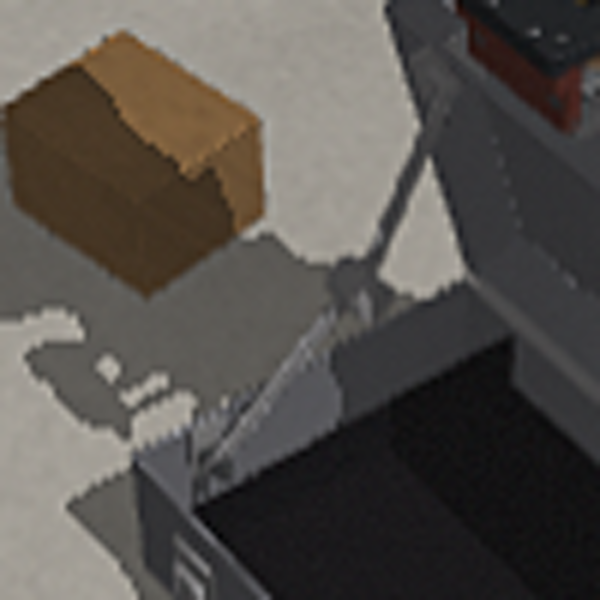

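carry_out(targets=[[[0,0,0],[2,0,0.5],10],[[0,0,0],[4,0,0.9],10],[[0,0,0],[6,-0.1,1.2],10],[[0,0,0],[6,-0.1,1.2],10]])

```text
t: 8.12
ee_pos: [673.9, -36.5, 331.4]
orientation: [-2.24, -2.201, 0.002]
ft_force: [-0.6, -1.9, 5.7]
width: 11.2
```

Run:
```python
from h import *
st(); save('wrist','w5'); save('side','s5')
for q in('stay_elbow','stay_pin','stay_end','stay_lower'):
  for c in('side','wrist'):
    for d in place_of(q,c)[:1]: print(q,c,round(d['confidence'],2),np.round(cam2w(d['point'],c),1))
im=cv2.imread('pics/s5.png')[100:200,180:280]; cv2.imwrite('pics/s5c.png',cv2.resize(im,None,fx=6,fy=6,interpolation=cv2.INTER_CUBIC))
```

```text
t 8.1167 p [673.9 -36.5 331.4] r [-2.240e+00 -2.201e+00  2.000e-03] f [-0.6 -1.9  5.7] w 11.179324826047255 q [-0.07  0.41  1.4  -0.    1.34 -0.05]
stay_elbow side 0.7 [632.4 129.4 150.3]
stay_elbow wrist 0.69 [630.4 138.  149. ]
stay_pin side 0.78 [692.3 130.6 250.8]
stay_end side 0.42 [689.3 132.1 255.7]
stay_lower side 0.68 [538.8 135.8  72.5]
stay_lower wrist 0.79 [537.5 137.9  64.6]
```

View pics/s5c.png

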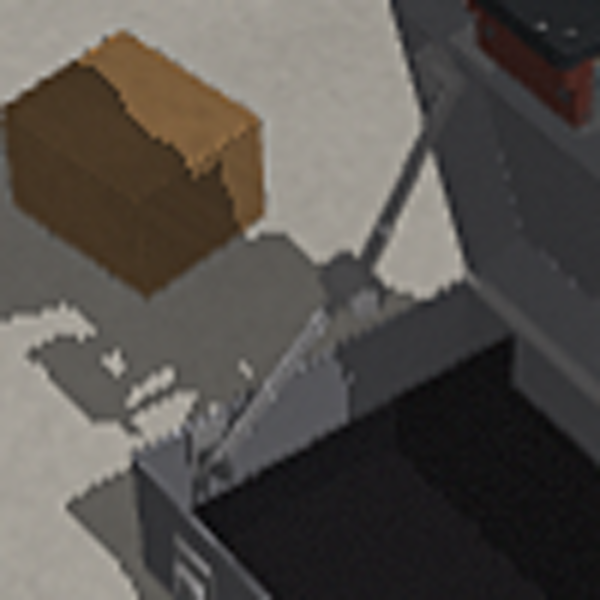

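carry_out(targets=[[[0,0,0],[1.5,0,0.3],10],[[0,0,0],[3,0,0.4],10],[[0,0,0],[3,0,0.4],10]])

```text
t: 8.87
ee_pos: [676.9, -36.5, 331.7]
orientation: [-2.24, -2.201, 0.002]
ft_force: [-1.7, -1.9, 5.2]
width: 10.9
```

carry_out(targets=[[[0,0,0],[1.5,0,0.3],10],[[0,0,0],[1.5,0,0.3],10]])

```text
t: 9.03
ee_pos: [678.4, -36.5, 331.9]
orientation: [-2.24, -2.201, 0.002]
ft_force: [-5.8, -2.3, 6.6]
width: 11.0
```

carry_out(targets=[[[0,0,0],[0,0,0],10],[[0,0,0],[0,0,0],10]])

```text
t: 9.2
ee_pos: [678.0, -36.5, 331.9]
orientation: [-2.24, -2.201, 0.002]
ft_force: [-1.9, -2.2, 5.3]
width: 11.1
```

carry_out(targets=[[[0,0,0],[1,0,0.2],10],[[0,0,0],[1,0,0.2],10]])

```text
t: 9.37
ee_pos: [678.1, -36.5, 331.9]
orientation: [-2.239, -2.2, 0.005]
ft_force: [-5.8, -2.0, 6.0]
width: 11.3
```

carry_out(targets=[[[0,0,0],[0,0,0],10],[[0,0,0],[0,0,0],10]])

```text
t: 9.53
ee_pos: [678.1, -36.5, 331.9]
orientation: [-2.239, -2.2, 0.005]
ft_force: [-5.9, -2.4, 7.1]
width: 10.9
```

Run:
```python
from h import *
st(); save('wrist','w6'); save('side','s6')
for q in('stay_elbow','stay_pin','stay_end','stay_lower'):
  for c in('side','wrist'):
    for d in place_of(q,c)[:1]: print(q,c,round(d['confidence'],2),np.round(cam2w(d['point'],c),1))
im=cv2.imread('pics/s6.png')[100:200,180:280]; cv2.imwrite('pics/s6c.png',cv2.resize(im,None,fx=6,fy=6,interpolation=cv2.INTER_CUBIC))
```

```text
t 9.5333 p [678.1 -36.5 331.9] r [-2.239 -2.2    0.005] f [-5.9 -2.4  7.1] w 10.881659454983687 q [-0.07  0.41  1.39 -0.    1.34 -0.05]
stay_elbow side 0.83 [612.7 132.1 165.9]
stay_elbow wrist 0.64 [612.4 137.5 161.2]
stay_pin side 0.67 [692.7 132.9 249.5]
stay_end side 0.64 [692.7 131.  253. ]
stay_lower side 0.61 [537.7 135.7  68.8]
stay_lower wrist 0.74 [535.1 136.7  66.5]
```

View pics/s6c.png

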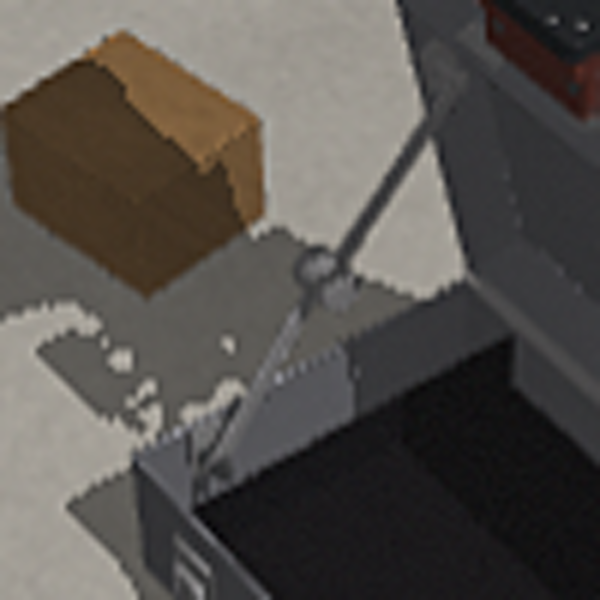

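carry_out(targets=[[[0,0,0],[-1,0,0],10],[[0,0,0],[-2,0,-0.2],10],[[0,0,0],[-3,0,-0.5],10],[[0,0,0],[-4,0,-0.7],10],[[0,0,0],[-4,0,-0.7],10]])

```text
t: 10.45
ee_pos: [675.5, -36.5, 331.5]
orientation: [-2.241, -2.202, 0.001]
ft_force: [-2.4, -2.5, 5.3]
width: 11.1
```

Run:
```python
from h import *
st(); save('wrist','w7'); save('side','s7')
for q in('stay_elbow','stay_lower'):
  for c in('side','wrist'):
    for d in place_of(q,c)[:1]: print(q,c,round(d['confidence'],2),np.round(cam2w(d['point'],c),1))
im=cv2.imread('pics/s7.png')[100:200,180:280]; cv2.imwrite('pics/s7c.png',cv2.resize(im,None,fx=6,fy=6,interpolation=cv2.INTER_CUBIC))
```

```text
t 10.45 p [675.5 -36.5 331.5] r [-2.241e+00 -2.202e+00  1.000e-03] f [-2.4 -2.5  5.3] w 11.137272377839851 q [-0.07  0.41  1.4  -0.    1.34 -0.05]
stay_elbow side 0.63 [607.6 130.5 171.3]
stay_lower side 0.68 [538.9 131.5  67.9]
stay_lower wrist 0.71 [536.2 136.5  70. ]
```

View pics/s7c.png

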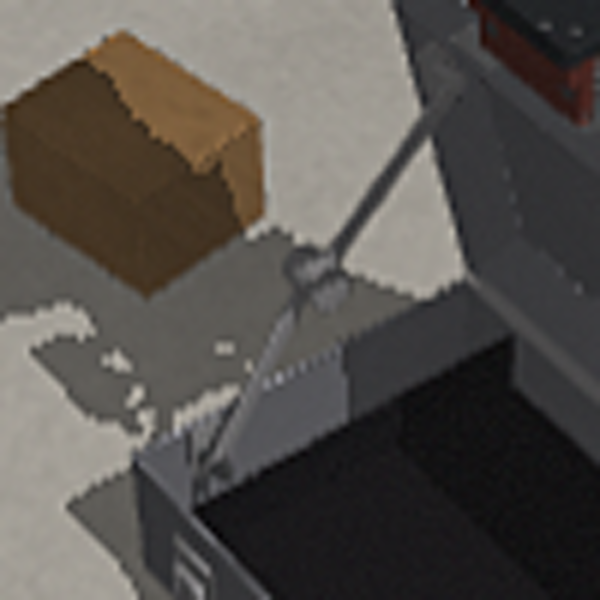

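carry_out(targets=[[[0,0,0],[-0.7,0,-0.1],10],[[0,0,0],[-1.3,0,-0.2],10],[[0,0,0],[-1.3,0,-0.2],10]])

```text
t: 11.0
ee_pos: [674.7, -36.5, 331.4]
orientation: [2.24, 2.201, 0.001]
ft_force: [-1.9, -3.3, 4.5]
width: 11.4
```

carry_out(targets=[[[0,0,0],[-0.7,0,-0.1],10],[[0,0,0],[-1,0,-0.2],10],[[0,0,0],[-1,0,-0.2],10]])

```text
t: 11.25
ee_pos: [674.4, -36.4, 331.3]
orientation: [2.239, 2.201, 0.002]
ft_force: [3.7, -3.3, 3.4]
width: 11.0
```

Run:
```python
from h import *
st(); save('wrist','w8'); save('side','s8')
for q in('stay_elbow','stay_pin'):
  for c in('side','wrist'):
    for d in place_of(q,c)[:1]: print(q,c,round(d['confidence'],2),np.round(cam2w(d['point'],c),1))
im=cv2.imread('pics/s8.png')[100:200,180:280]; cv2.imwrite('pics/s8c.png',cv2.resize(im,None,fx=6,fy=6,interpolation=cv2.INTER_CUBIC))
```

```text
t 11.25 p [674.4 -36.4 331.3] r [2.239e+00 2.201e+00 2.000e-03] f [ 3.7 -3.3  3.4] w 10.95349733211939 q [-0.07  0.4   1.4   0.    1.33 -0.05]
stay_elbow side 0.51 [605.  133.3 170.2]
stay_elbow wrist 0.78 [602.9 138.  163.3]
stay_pin side 0.64 [677.5 -38.4 345.8]
```

View pics/s8c.png

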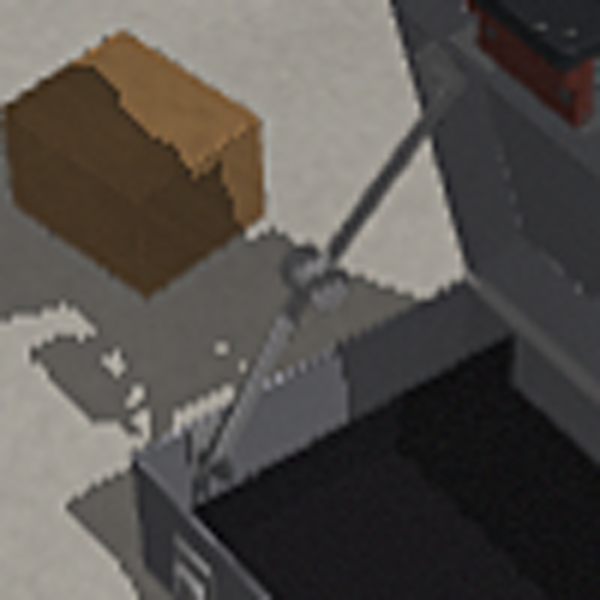

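carry_out(targets=[[[0,0,0],[0.6,0,0],34],[[0,0,0],[0.6,0,0],34],[[0,0,0],[0.6,0,0],34],[[0,0,0],[0.6,0,0],34],[[0,0,0],[0.6,0,10],34],[[0,0,0],[0.6,0,30],34],[[0,0,0],[0.6,0,50],34],[[0,0,0],[0.6,0,60],34]])

```text
t: 12.22
ee_pos: [674.8, -36.3, 394.5]
orientation: [2.239, 2.2, 0.004]
ft_force: [0.4, 0.3, 0.8]
width: 33.7
```

```bash
python3 - <<'E'
from h import *
st(); save('side','s9')
for q in('stay_elbow','stay_pin','stay_end','lid_bar'):
  for c in('side',):
    for d in place_of(q,c)[:1]: print(q,c,round(d['confidence'],2),np.round(cam2w(d['point'],c),1))
# hammer
m=regions_of('hammer','side')[0]['mask']
ys,xs=np.nonzero(m); im=cv2.imread('pics/s9.png').astype(int)
col=im[ys,xs]; w=(col[:,2]-col[:,0])>40
P=back(np.c_[xs[w],ys[w]],'side',13)[:,:2]; c=P.mean(0); u=np.linalg.svd(P-c)[2][0]; u*=np.sign(u[0]); 
print('handle c',c,'ang',np.degrees(np.arctan2(u[1],u[0])),'ext',((P-c)@u).min(),((P-c)@u).max())
Q=back(np.c_[xs[~w],ys[~w]],'side',20)[:,:2]; print('head',Q.mean(0))
print(proj([[455,-359,13]],'side'))
E
python3 -c "
import cv2;im=cv2.imread('pics/s9.png');cv2.imwrite('pics/s9b.png',cv2.resize(im[100:384,130:400],None,fx=2.1,fy=2.1))"
```

```text
t 12.2167 p [674.8 -36.3 394.5] r [2.239 2.2   0.004] f [0.4 0.3 0.8] w 33.65924053835795 q [-0.07  0.37  1.32  0.    1.45 -0.05]
stay_elbow side 0.79 [604.9 132.2 170.7]
stay_pin side 0.83 [689.8 131.  248.4]
stay_end side 0.69 [687.8 133.3 254.8]
lid_bar side 0.69 [673.7 -39.1 349.9]
handle c [ 393.67362787 -376.10742911] ang 15.328121023684675 ext -102.83777638955868 116.16346215371775
head [ 479.93037588 -356.53794266]
[[299.25609845 316.49762372]]
```

View pics/s9b.png

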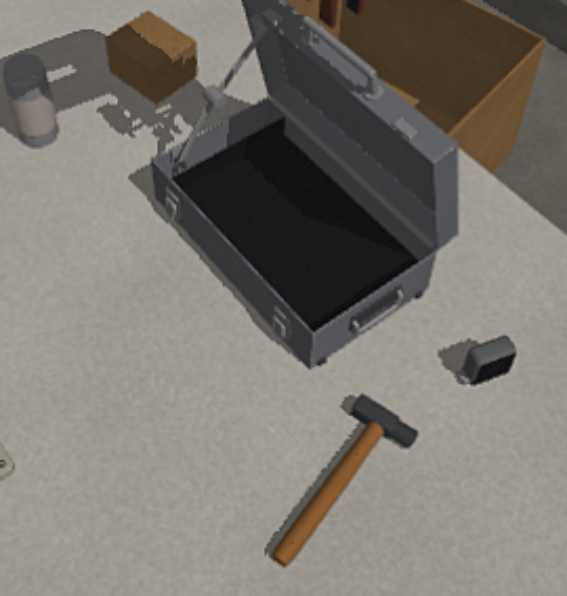

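carry_out(targets=[[[0,0,-7],[-25,-20,0],60],[[0,0,-14],[-55,-45,0],60],[[0,0,-21],[-85,-70,-5],60],[[0,0,-28],[-112,-98,-15],60],[[0,0,-35],[-135,-128,-35],60],[[0,0,-42],[-155,-160,-60],60],[[0,0,-49],[-172,-193,-85],60],[[0,0,-56],[-188,-226,-105],60],[[0,0,-63],[-200,-258,-125],60],[[0,0,-70],[-210,-290,-145],60]])

```text
t: 13.35
ee_pos: [463.0, -324.6, 246.1]
orientation: [-3.099, -0.509, 0.002]
ft_force: [0.4, -0.5, -0.1]
width: 60.0
```

carry_out(targets=[[[0,0,-5],[-5,-18,-30],60],[[0,0,-5],[-9,-33,-60],60],[[0,0,-5],[-9,-33,-90],60],[[0,0,-5],[-9,-33,-115],60],[[0,0,-5],[-9,-33,-125],60],[[0,0,-5],[-9,-33,-125],60]])

```text
t: 13.85
ee_pos: [453.9, -355.3, 119.6]
orientation: [-3.114, -0.382, 0.007]
ft_force: [-0.5, 0.9, -0.2]
width: 60.4
```

Run:
```python
from h import *
o=st(); im=save('wrist','w10')
for q in('hammer_grip','hammer'):
  for c in('wrist','scene'):
    if c=='scene' and q=='hammer_grip': vision.get_image(c)
    for d in place_of(q,c)[:1]: print(q,c,round(d['confidence'],2),np.round(cam2w(d['point'],c),1))
r=im.astype(int); m=(r[:,:,0]-r[:,:,2])>60
m&=regions_of('hammer','wrist')[0]['mask']
ys,xs=np.nonzero(m); P=back(np.c_[xs,ys],'wrist',18)[:,:2]; c=P.mean(0); u=np.linalg.svd(P-c,full_matrices=False)[2][0]; u*=np.sign(u[0]); 
print('handle c',c,'ang',np.degrees(np.arctan2(u[1],u[0])),((P-c)@u).min(),((P-c)@u).max())
n=np.array([-u[1],u[0]]); print('lateral of TCP vs handle line', (np.array(o['ee_pos'][:2])-c)@n, 'along',(np.array(o['ee_pos'][:2])-c)@u)
```

```text
t 13.85 p [ 453.9 -355.3  119.6] r [-3.114 -0.382  0.007] f [-0.5  0.9 -0.2] w 60.39714417924503 q [-0.68  0.49  1.8   0.    0.85  0.64]
hammer_grip wrist 0.68 [ 457.1 -360.6   16.3]
hammer_grip scene 0.64 [ 455.3 -361.3   13.8]
hammer wrist 0.89 [ 411.3 -374.3    6.3]
hammer scene 0.65 [ 404.6 -371.5   -2.1]
handle c [ 419.27501911 -375.30648764] ang 15.456771536183705 -132.15441692979982 87.03754341899123
lateral of TCP vs handle line 10.047046066257716 along 38.70613632338179
```

View pics/w10.png

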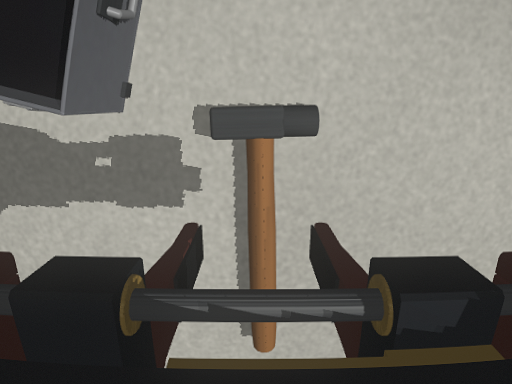

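carry_out(targets=[[[0,0,0],[2,-5,-30],60],[[0,0,0],[2,-5,-65],60],[[0,0,0],[2,-5,-95],60],[[0,0,0],[2,-5,-110],60],[[0,0,0],[2,-5,-115],60],[[0,0,0],[2,-5,-115],60]])

```text
t: 14.7
ee_pos: [457.6, -361.5, 7.2]
orientation: [-3.117, -0.383, 0.001]
ft_force: [-0.6, -0.4, 0.1]
width: 60.1
```

carry_out(targets=[[[0,0,0],[0,0,0],15],[[0,0,0],[0,0,0],15],[[0,0,0],[0,0,0],15],[[0,0,0],[0,0,0],15],[[0,0,0],[0,0,0],15],[[0,0,0],[0,0,0],15],[[0,0,0],[0,0,0],15]])

```text
t: 15.28
ee_pos: [457.7, -361.3, 8.3]
orientation: [-3.117, -0.383, 0.001]
ft_force: [-1.1, 4.0, 7.3]
width: 24.3
```

carry_out(targets=[[[0,0,0],[0,0,0],45],[[0,0,0],[0,0,0],45],[[0,0,0],[0,-1,0],45],[[0,0,0],[0,-1,-3],45],[[0,0,0],[0,-1,-4],45],[[0,0,0],[0,-1,-4],45]])

```text
t: 15.78
ee_pos: [457.7, -362.8, 3.3]
orientation: [-3.118, -0.383, 0.001]
ft_force: [0.9, -0.3, -0.4]
width: 45.2
```

carry_out(targets=[[[0,0,0],[0,0,0],15],[[0,0,0],[0,0,0],15],[[0,0,0],[0,0,0],15],[[0,0,0],[0,0,0],15],[[0,0,0],[0,0,0],15],[[0,0,0],[0,0,0],15]])

```text
t: 16.28
ee_pos: [457.8, -362.6, 3.7]
orientation: [-3.118, -0.383, 0.001]
ft_force: [-0.7, 1.5, 1.4]
width: 24.1
```

carry_out(targets=[[[0,0,0],[0,0,8],15],[[0,0,0],[0,0,25],15],[[0,0,0],[0,0,55],15],[[0,0,0],[0,0,90],15],[[0,0,0],[0,0,125],15],[[0,0,0],[0,0,145],15],[[0,0,0],[0,0,150],15]])

```text
t: 16.87
ee_pos: [459.6, -364.3, 158.1]
orientation: [3.113, 0.382, 0.007]
ft_force: [0.5, -0.9, -4.1]
width: 24.2
```

Run:
```python
from h import *
st(); save('side','s11')
for d in place_of('hammer_grip','side')[:1]: print(d['confidence'],cam2w(d['point'],'side'))
```

```text
t 16.8667 p [ 459.6 -364.3  158.1] r [3.113 0.382 0.007] f [ 0.5 -0.9 -4.1] w 24.18095459389482 q [-0.69  0.45  1.77 -0.    0.92  0.64]
0.82 [ 459.00720058 -365.90461513  164.86866001]
```

View pics/s11.png

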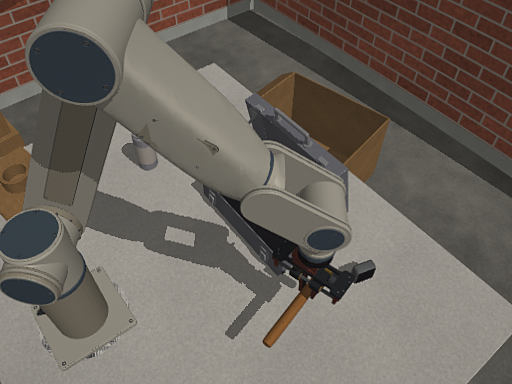

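carry_out(targets=[[[0,0,5],[5,20,5],15],[[0,0,12],[12,55,5],15],[[0,0,19],[20,90,5],15],[[0,0,26],[30,126,5],15],[[0,0,33],[42,162,5],15],[[0,0,40],[54,198,5],15],[[0,0,47],[66,234,5],15],[[0,0,54],[78,268,5],15],[[0,0,61],[90,300,5],15],[[0,0,68],[98,330,5],15]])

```text
t: 17.8
ee_pos: [555.2, -30.7, 156.4]
orientation: [-2.362, -2.067, 0.004]
ft_force: [0.4, 0.2, -4.0]
width: 24.5
```

carry_out(targets=[[[0,0,5],[4,18,0],15],[[0,0,7],[5,24,-10],15],[[0,0,7],[5,24,-20],15],[[0,0,7],[5,24,-20],15]])

```text
t: 18.13
ee_pos: [558.1, -9.1, 134.9]
orientation: [-2.239, -2.197, 0.008]
ft_force: [-1.2, -0.3, -4.3]
width: 24.3
```

Run:
```python
from h import *
st(); save('side','s12'); save('scene','c12'); save('wrist','w12')
for c in('side','scene','wrist'):
  for d in place_of('hammer_grip',c)[:1]: print(d['confidence'],cam2w(d['point'],c))
```

```text
t 18.1333 p [558.1  -9.1 134.9] r [-2.239 -2.197  0.008] f [-1.2 -0.3 -4.3] w 24.346654065526828 q [-0.04  0.45  1.84 -0.    0.87 -0.02]
0.56 [561.23151547 -10.19009971 141.99131388]
0.8 [559.23832668 -10.84541881 148.31526783]
```

View pics/s12.png

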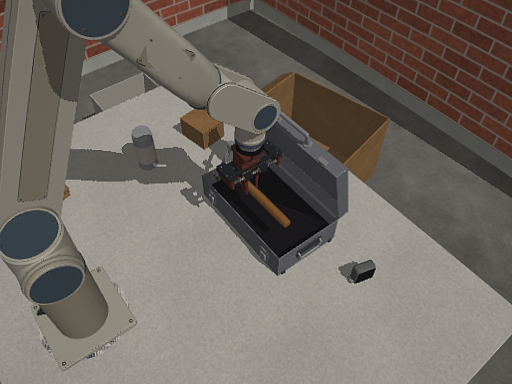

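View pics/w12.png

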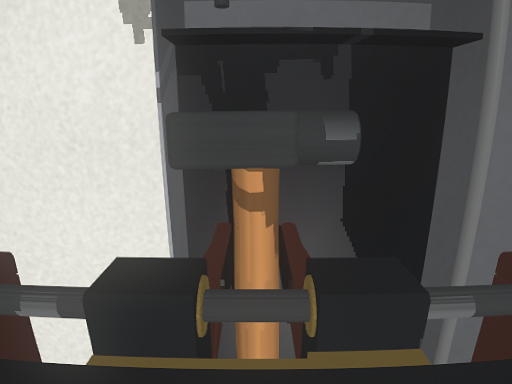

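carry_out(targets=[[[0,0,0],[3,0,-15],15],[[0,0,0],[3,0,-35],15],[[0,0,0],[3,0,-55],15],[[0,0,0],[3,0,-70],15],[[0,0,0],[3,0,-78],15],[[0,0,0],[3,0,-80],15],[[0,0,0],[3,0,-80],15]])

```text
t: 19.02
ee_pos: [564.0, -9.1, 58.8]
orientation: [-2.241, -2.201, 0.0]
ft_force: [0.0, -0.6, -2.8]
width: 24.3
```

carry_out(targets=[[[0,0,0],[0,0,-1.5],15],[[0,0,0],[0,0,-3],15],[[0,0,0],[0,0,-3],15]])

```text
t: 19.27
ee_pos: [564.4, -8.9, 56.4]
orientation: [2.24, 2.201, 0.001]
ft_force: [-0.4, -0.8, -2.8]
width: 24.2
```

carry_out(targets=[[[0,0,0],[0,0,-2],15],[[0,0,0],[0,0,-3.5],15],[[0,0,0],[0,0,-3.5],15]])

```text
t: 19.52
ee_pos: [563.8, -8.8, 52.2]
orientation: [-2.241, -2.202, 0.0]
ft_force: [-0.8, 0.1, -3.5]
width: 23.9
```

carry_out(targets=[[[0,0,0],[0,0,-1.5],15],[[0,0,0],[0,0,-2.5],15],[[0,0,0],[0,0,-2.5],15]])

```text
t: 19.77
ee_pos: [563.8, -8.8, 49.5]
orientation: [-2.24, -2.202, 0.0]
ft_force: [0.0, 1.0, -3.9]
width: 24.3
```

carry_out(targets=[[[0,0,0],[0,0,-1],15],[[0,0,0],[0,0,-1.5],15],[[0,0,0],[0,0,-1.5],15]])

```text
t: 20.02
ee_pos: [563.9, -8.8, 48.7]
orientation: [2.241, 2.202, -0.0]
ft_force: [-1.3, -0.3, 3.1]
width: 24.7
```

carry_out(targets=[[[0,0,0],[0,0,0],45],[[0,0,0],[0,0,0],45],[[0,0,0],[0,0,0],45],[[0,0,0],[0,0,0],45],[[0,0,0],[0,0,15],45],[[0,0,0],[0,0,45],45],[[0,0,0],[0,0,80],45],[[0,0,0],[0,0,115],0],[[0,0,0],[0,0,150],0],[[0,0,0],[0,0,170],0]])

```text
t: 20.85
ee_pos: [565.4, -8.9, 222.2]
orientation: [2.238, 2.2, 0.005]
ft_force: [1.2, 0.2, -0.5]
width: 28.3
```

```bash
python3 - <<'E'
from h import *
st(); save('side','s13'); save('wrist','w13')
for c in('side','wrist'):
 for q in ('hammer_grip','stay_elbow','stay_lower','stay_pin','lid_bar'):
  for d in place_of(q,c)[:1]: print(c,q,round(d['confidence'],2),np.round(cam2w(d['point'],c),1))
E
python3 -c "
import cv2;im=cv2.imread('pics/s13.png');cv2.imwrite('pics/s13b.png',cv2.resize(im[60:290,150:400],None,fx=2.4,fy=2.4))"
```

```text
t 20.85 p [565.4  -8.9 222.2] r [2.238 2.2   0.005] f [ 1.2  0.2 -0.5] w 28.25373863492182 q [-0.04  0.33  1.77  0.    1.04 -0.02]
side hammer_grip 0.8 [565.9  -8.6  56.2]
side stay_lower 0.38 [535.8 135.3  68.1]
side stay_pin 0.7 [689.9 131.3 251.5]
side lid_bar 0.89 [676.2 -40.2 345.1]
wrist hammer_grip 0.97 [555.  -10.6  46.9]
wrist stay_lower 0.79 [530.7 138.3  58.9]
```

View pics/s13b.png

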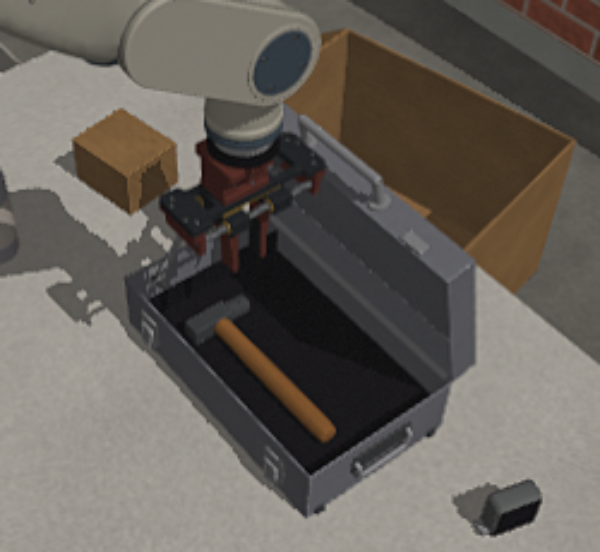

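View pics/w13.png

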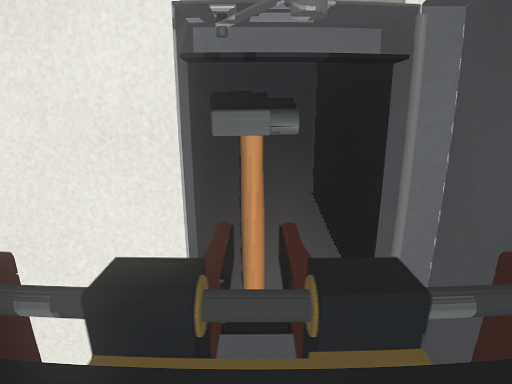

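carry_out(targets=[[[0,0,7],[-5,10,10],0],[[0,0,14],[-10,25,20],0],[[0,0,21],[-15,40,20],0],[[0,0,28],[-15,55,20],0],[[0,0,35],[-15,70,20],0],[[0,0,42],[-15,85,20],0],[[0,0,49],[-15,100,20],0],[[0,0,56],[-15,115,20],0],[[0,0,63],[-15,130,20],0],[[0,0,70],[-15,144,20],0]])

```text
t: 22.28
ee_pos: [548.8, 136.0, 237.9]
orientation: [-0.563, -3.09, 0.0]
ft_force: [-1.2, 0.2, -0.2]
width: 0.5
```

carry_out(targets=[[[0,0,7],[0,0,0],0],[[0,0,14],[0,0,0],0],[[0,0,20],[0,0,0],0],[[0,0,20],[0,0,0],0]])

```text
t: 22.62
ee_pos: [548.8, 135.3, 237.9]
orientation: [-0.021, -3.141, 0.0]
ft_force: [0.6, -0.3, 0.2]
width: 0.0
```

carry_out(targets=[[[0,-7,0],[2,0,-5],0],[[0,-14,0],[5,0,-10],0],[[0,-21,0],[8,0,-15],0],[[0,-28,0],[12,0,-20],0],[[0,-32,0],[15,0,-25],0],[[0,-32,0],[15,0,-25],0],[[0,-32,0],[15,0,-25],0]])

```text
t: 23.2
ee_pos: [563.1, 135.1, 212.6]
orientation: [0.024, 2.586, 0.006]
ft_force: [-0.0, 0.4, -0.2]
width: 0.5
```

```bash
python3 - <<'E'
from h import *
o=st(); print(cv2.Rodrigues(np.array(o['orientation'],float))[0].round(2)); save('side','s14'); save('wrist','w14'); save('scene','c14')
for c in('side','wrist','scene'):
 for q in ('stay_elbow',):
  for d in place_of(q,c)[:2]: print(c,q,round(d['confidence'],2),np.round(cam2w(d['point'],c),1))
E
python3 -c "
import cv2;im=cv2.imread('pics/s14.png');cv2.imwrite('pics/s14b.png',cv2.resize(im[60:290,150:400],None,fx=2.4,fy=2.4))"
```

```text
t 23.2 p [563.1 135.1 212.6] r [0.024 2.586 0.006] f [-0.   0.4 -0.2] w 0.4894759279562357 q [ 0.3   0.21  2.11 -0.51  0.33 -0.81]
[[-0.85  0.02  0.53]
 [ 0.02  1.   -0.  ]
 [-0.53  0.01 -0.85]]
side stay_elbow 0.64 [605.5 131.8 171.5]
wrist stay_elbow 0.81 [607.1 137.9 170.2]
```

View pics/s14b.png

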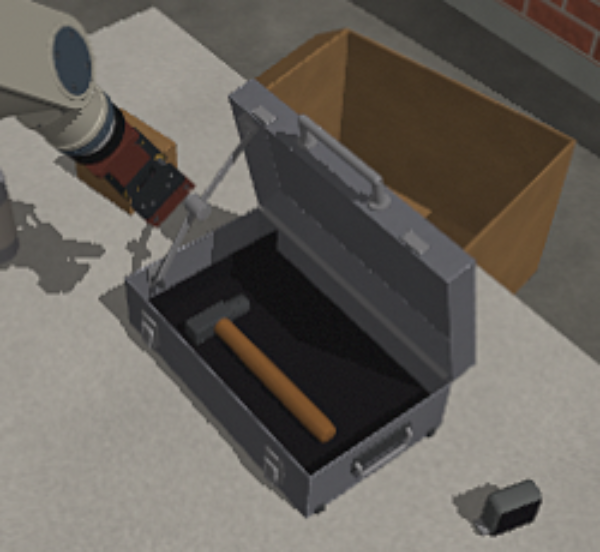

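View pics/w14.png

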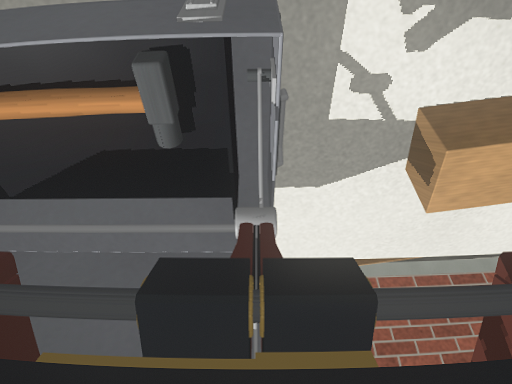

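carry_out(targets=[[[0,0,0],[10,0,-8],0],[[0,0,0],[20,0,-17],0],[[0,0,0],[29,0,-24.5],0],[[0,0,0],[29,0,-24.5],0]])

```text
t: 23.83
ee_pos: [594.2, 135.0, 187.8]
orientation: [0.023, 2.584, 0.006]
ft_force: [-0.4, 0.8, -0.5]
width: 0.3
```

carry_out(targets=[[[0,0,0],[3,0,-3],0],[[0,0,0],[6,0,-6],0],[[0,0,0],[9,0,-8],0],[[0,0,0],[9,0,-8],0]])

```text
t: 24.17
ee_pos: [602.3, 135.1, 180.8]
orientation: [0.023, 2.583, 0.006]
ft_force: [0.6, 0.3, 0.5]
width: 0.4
```

carry_out(targets=[[[0,0,0],[1.5,0,-1.5],0],[[0,0,0],[3,0,-2.5],0],[[0,0,0],[3,0,-2.5],0]])

```text
t: 24.42
ee_pos: [605.4, 135.2, 178.7]
orientation: [0.023, 2.582, 0.007]
ft_force: [0.8, -1.0, 3.4]
width: 0.5
```

carry_out(targets=[[[0,0,0],[2,0,-1.5],0],[[0,0,0],[4,0,-3],0],[[0,0,0],[4,0,-3],0]])

```text
t: 24.67
ee_pos: [609.6, 135.3, 175.7]
orientation: [0.023, 2.582, 0.007]
ft_force: [0.5, -0.3, 4.0]
width: 0.6
```

Run:
```python
from h import *
st(); save('side','s15'); save('wrist','w15')
for c in('side','wrist'):
 for q in ('stay_elbow',):
  for d in place_of(q,c)[:2]: print(c,q,round(d['confidence'],2),np.round(cam2w(d['point'],c),1))
a=cv2.imread('pics/s15.png')[110:190,185:275];a=cv2.resize(a,None,fx=5,fy=5,interpolation=cv2.INTER_CUBIC)
b=cv2.imread('pics/w15.png')[150:300,160:360];b=cv2.resize(b,(533,400))
cv2.imwrite('pics/s15b.png',a);cv2.imwrite('pics/w15b.png',b)
```

```text
t 24.6667 p [609.6 135.3 175.7] r [0.023 2.582 0.007] f [ 0.5 -0.3  4. ] w 0.5994951998383637 q [ 0.27  0.34  2.04 -0.59  0.26 -0.75]
side stay_elbow 0.67 [ 6.773e+02 -3.711e+02 -1.000e-01]
side stay_elbow 0.52 [616.2 133.8 159.7]
wrist stay_elbow 0.74 [612.3 137.7 159.7]
```

View pics/s15b.png

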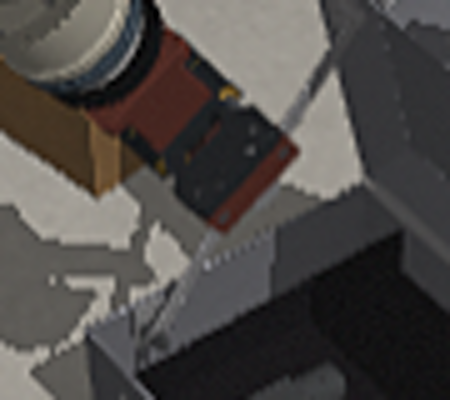

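View pics/w15b.png

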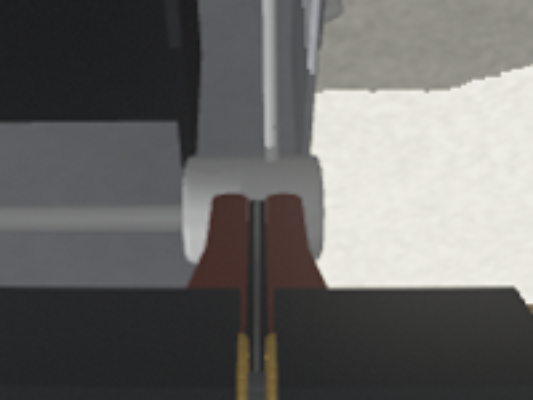

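carry_out(targets=[[[0,0,0],[4,0,-4],0],[[0,1,0],[8,0,-8],0],[[0,2,0],[12,0,-12.5],0],[[0,2,0],[12,0,-12.5],0]])

```text
t: 25.2
ee_pos: [621.9, 135.3, 162.7]
orientation: [0.023, 2.618, 0.007]
ft_force: [0.9, -0.6, 1.4]
width: 0.3
```

Run:
```python
from h import *
st(); save('wrist','w16'); vision.get_image('side')
for c in('side','wrist'):
 for q in ('stay_elbow',):
  for d in place_of(q,c)[:2]: print(c,q,round(d['confidence'],2),np.round(cam2w(d['point'],c),1))
b=cv2.imread('pics/w16.png')[150:300,160:360];b=cv2.resize(b,(533,400))
cv2.imwrite('pics/w16b.png',b)
```

```text
t 25.2 p [621.9 135.3 162.7] r [0.023 2.618 0.007] f [ 0.9 -0.6  1.4] w 0.3073975445740689 q [ 0.26  0.38  2.   -0.48  0.28 -0.87]
side stay_elbow 0.7 [713.6 -33.4  90.8]
side stay_elbow 0.52 [630.  130.8 150.9]
wrist stay_elbow 0.86 [624.8 136.8 146.9]
wrist stay_elbow 0.56 [534.4 135.5  69.3]
```

View pics/w16b.png

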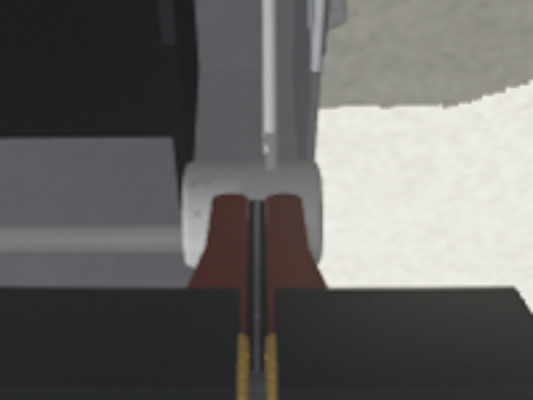

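carry_out(targets=[[[0,1,0],[4,0,-4.5],0],[[0,2,0],[8,0,-9.5],0],[[0,3,0],[11,0,-14.5],0],[[0,3,0],[11,0,-14.5],0]])

```text
t: 25.73
ee_pos: [632.4, 135.1, 148.1]
orientation: [0.024, 2.67, 0.005]
ft_force: [0.1, -0.6, 0.5]
width: 0.4
```

Run:
```python
from h import *
st(); save('wrist','w17'); save('side','s17')
for c in('side','wrist'):
 for q in ('stay_elbow','stay_pin','lid_bar'):
  for d in place_of(q,c)[:2]: print(c,q,round(d['confidence'],2),np.round(cam2w(d['point'],c),1))
```

```text
t 25.7333 p [632.4 135.1 148.1] r [0.024 2.67  0.005] f [ 0.1 -0.6  0.5] w 0.4276209188331078 q [ 0.24  0.42  1.96 -0.35  0.33 -1.  ]
side stay_elbow 0.74 [420.7 388.    3. ]
side stay_elbow 0.66 [641.5 131.7 135. ]
side stay_pin 0.85 [673.2 131.  248.2]
side lid_bar 0.85 [654.3 -34.1 341.3]
```

View pics/w17.png

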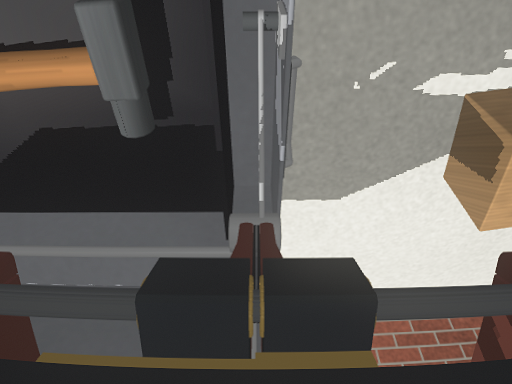

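View pics/s17.png

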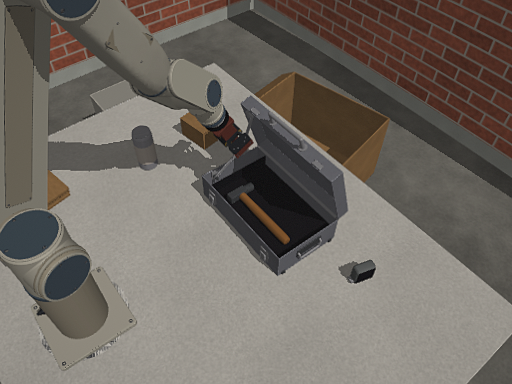

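carry_out(targets=[[[0,0,0],[-3,0,5],0],[[0,0,0],[-12,0,18],0],[[0,0,0],[-30,0,40],0],[[0,4,0],[-50,0,65],0],[[0,11,0],[-65,0,95],0],[[0,18,0],[-75,-5,125],0],[[0,25,0],[-75,-10,155],0],[[0,27,0],[-70,-15,185],30],[[0,27,0],[-65,-20,215],30],[[0,27,0],[-60,-30,240],30]])

```text
t: 26.97
ee_pos: [573.1, 105.4, 391.6]
orientation: [0.027, 3.139, 0.002]
ft_force: [0.1, -0.1, -0.2]
width: 17.3
```

```bash
python3 - <<'E'
from h import *
o=st(); print(cv2.Rodrigues(np.array(o['orientation'],float))[0].round(3)); save('side','s18')
for c in('side',):
 for q in ('stay_elbow','stay_pin','lid_bar'):
  for d in place_of(q,c)[:1]: print(c,q,round(d['confidence'],2),np.round(cam2w(d['point'],c),1))
E
python3 -c "
import cv2;im=cv2.imread('pics/s18.png');cv2.imwrite('pics/s18b.png',cv2.resize(im[60:290,150:400],None,fx=2.4,fy=2.4))"
```

```text
t 26.9667 p [573.1 105.4 391.6] r [2.700e-02 3.139e+00 2.000e-03] f [ 0.1 -0.1 -0.2] w 17.26172194345893 q [ 0.16  0.21  1.54  0.    1.39 -1.39]
[[-1.     0.017  0.002]
 [ 0.017  1.     0.001]
 [-0.002  0.001 -1.   ]]
side stay_elbow 0.7 [640.4 130.  138.5]
side stay_pin 0.73 [676.7 131.  247.7]
side lid_bar 0.73 [654.5 -36.5 342.2]
```

View pics/s18b.png

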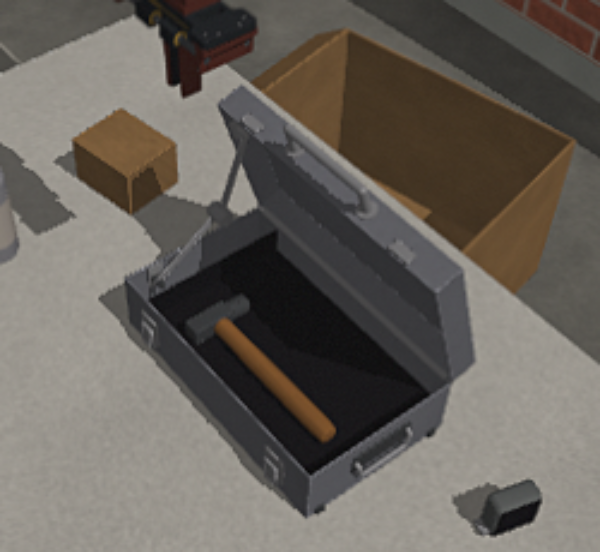

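carry_out(targets=[[[0,0,-7],[5,-10,10],32],[[0,0,-14],[15,-25,10],32],[[0,0,-21],[25,-40,10],32],[[0,0,-28],[35,-55,10],32],[[0,0,-35],[45,-70,10],32],[[0,0,-42],[55,-85,10],32],[[0,0,-49],[63,-100,10],32],[[0,0,-56],[70,-115,10],32],[[0,0,-63],[77,-130,10],32],[[0,0,-70],[81,-141,5],32]])

```text
t: 28.0
ee_pos: [652.6, -36.3, 391.7]
orientation: [-1.831, -2.551, 0.002]
ft_force: [-0.5, 0.2, 0.0]
width: 32.3
```

carry_out(targets=[[[0,0,-7],[0,0,0],32],[[0,0,-14],[0,0,0],32],[[0,0,-20],[0,0,0],32],[[0,0,-20],[0,0,0],32]])

```text
t: 28.33
ee_pos: [651.7, -35.3, 391.0]
orientation: [-2.242, -2.196, 0.004]
ft_force: [-0.0, 0.2, 0.4]
width: 31.9
```

Run:
```python
from h import *
o=st(); save('side','s19');save('wrist','w19')
for c in('side','wrist'):
 for q in ('lid_bar',):
  for d in place_of(q,c)[:1]: print(c,q,round(d['confidence'],2),np.round(cam2w(d['point'],c),1))
```

```text
t 28.3333 p [651.7 -35.3 391. ] r [-2.242 -2.196  0.004] f [-0.   0.2  0.4] w 31.908861075987573 q [-0.07  0.33  1.38  0.    1.44 -0.05]
side lid_bar 0.93 [653.2 -36.7 344.9]
wrist lid_bar 0.83 [654.6 -32.8 342.5]
```

View pics/w19.png

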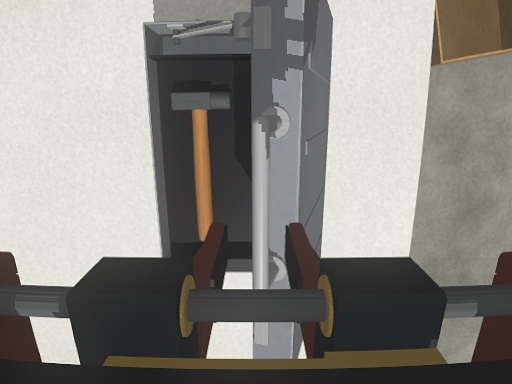

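carry_out(targets=[[[0,0,0],[2,0,-20],32],[[0,0,0],[2,0,-45],32],[[0,0,0],[2,0,-60],32],[[0,0,0],[2,0,-64],32],[[0,0,0],[2,0,-64],24],[[0,0,0],[2,0,-64],10],[[0,0,0],[2,0,-64],10],[[0,0,0],[2,0,-64],10],[[0,0,0],[2,0,-64],10]])

```text
t: 29.28
ee_pos: [655.5, -35.9, 330.8]
orientation: [2.239, 2.201, 0.003]
ft_force: [-0.2, 0.5, 3.7]
width: 11.0
```

carry_out(targets=[[[0,0,0],[0,0,0],22],[[0,0,0],[0,0,0],22],[[0,0,0],[0,0,-3],22],[[0,0,0],[0,0,-6],22],[[0,0,0],[0,0,-6],10],[[0,0,0],[0,0,-6],10],[[0,0,0],[0,0,-6],10],[[0,0,0],[0,0,-6],10]])

```text
t: 29.95
ee_pos: [655.0, -35.8, 322.7]
orientation: [-2.241, -2.202, 0.0]
ft_force: [2.7, 0.4, -4.0]
width: 11.0
```

```bash
python3 -c "
from math import *
t0=1.262
f=lambda t:(-258*cos(t)+20*sin(t),258*sin(t)+20*cos(t))
a=f(t0)
for t in [1.262,1.23,1.19,1.14]+[1.08-i*.06 for i in range(0,19)]:
  b=f(t);print(round(t,3),round(b[0]-a[0],1),round(-.0157*(b[0]-a[0]),1),round(b[1]-a[1],1))"
```

```text
1.262 0.0 -0.0 0.0
1.23 -8.0 0.1 -2.0
1.19 -18.0 0.3 -4.9
1.14 -30.2 0.5 -9.1
1.08 -44.6 0.7 -14.9
1.02 -58.6 0.9 -21.6
0.96 -72.2 1.1 -29.1
0.9 -85.4 1.3 -37.3
0.84 -98.0 1.5 -46.4
0.78 -110.0 1.7 -56.2
0.72 -121.4 1.9 -66.7
0.66 -132.2 2.1 -77.9
0.6 -142.3 2.2 -89.7
0.54 -151.7 2.4 -102.1
0.48 -160.3 2.5 -115.0
0.42 -168.1 2.6 -128.4
0.36 -175.1 2.7 -142.3
0.3 -181.2 2.8 -156.5
0.24 -186.5 2.9 -171.1
0.18 -190.9 3.0 -186.0
0.12 -194.4 3.1 -201.1
0.06 -197.0 3.1 -216.4
0.0 -198.6 3.1 -231.9
```

carry_out(targets=[[[0,0,0],[-8,0.1,-1.5],10],[[0,0,0],[-18,0.3,-4.4],10],[[0,0,0],[-30.2,0.5,-8.6],10],[[0,0,0],[-44.6,0.7,-14.4],10],[[0,0,0],[-58.6,0.9,-21.1],10],[[0,0,0],[-72.2,1.1,-28.6],10],[[0,0,0],[-85.4,1.3,-36.8],10],[[0,0,0],[-85.4,1.3,-36.8],10]])

```text
t: 30.62
ee_pos: [566.6, -34.5, 285.1]
orientation: [-2.239, -2.2, 0.004]
ft_force: [-2.8, 0.1, -2.1]
width: 11.3
```

carry_out(targets=[[[0,0,0],[-12.6,0.2,-9.1],10],[[0,0,0],[-24.6,0.4,-18.9],10],[[0,0,0],[-36,0.6,-29.4],10],[[0,0,0],[-46.8,0.8,-40.6],10],[[0,0,0],[-56.9,0.9,-52.4],10],[[0,0,0],[-66.3,1.1,-64.8],10],[[0,0,0],[-74.9,1.2,-77.7],10],[[0,0,0],[-82.7,1.3,-91.1],10],[[0,0,0],[-89.7,1.4,-105],10],[[0,0,0],[-89.7,1.4,-105],10]])

```text
t: 31.45
ee_pos: [479.1, -32.8, 179.9]
orientation: [-2.24, -2.201, 0.001]
ft_force: [1.9, 3.6, -5.9]
width: 11.2
```

carry_out(targets=[[[0,0,0],[-6.1,0.1,-14.2],10],[[0,0,0],[-11.4,0.2,-28.8],10],[[0,0,0],[-15.8,0.2,-43.7],10],[[0,0,0],[-19.3,0.3,-58.8],10],[[0,0,0],[-21,0.3,-68],10],[[0,0,0],[-21.9,0.3,-74],10],[[0,0,0],[-21.9,0.3,-74],10]])

```text
t: 32.03
ee_pos: [458.2, -32.5, 106.8]
orientation: [-2.24, -2.201, 0.0]
ft_force: [-0.1, 5.3, -4.1]
width: 11.1
```

carry_out(targets=[[[0,0,0],[-0.6,0,-5],10],[[0,0,0],[-1,0,-9],10],[[0,0,0],[-1.3,0,-12],10],[[0,0,0],[-1.3,0,-12],10]])

```text
t: 32.37
ee_pos: [456.9, -32.5, 95.6]
orientation: [-2.24, -2.201, -0.0]
ft_force: [-0.8, 5.7, -4.7]
width: 11.3
```

```bash
python3 - <<'E'
from h import *
o=st(); save('side','s20');
for d in place_of('lid_bar','side')[:1]: print(np.round(cam2w(d['point'],'side'),1))
E
python3 -c "
import cv2;im=cv2.imread('pics/s20.png');cv2.imwrite('pics/s20b.png',cv2.resize(im[60:290,150:400],None,fx=2.4,fy=2.4))"
```

```text
t 32.3667 p [456.9 -32.5  95.6] r [-2.24  -2.201 -0.   ] f [-0.8  5.7 -4.7] w 11.341403494481492 q [-0.1   0.39  2.07  0.    0.67 -0.08]
[458.3 -34.4 112.9]
```

View pics/s20b.png

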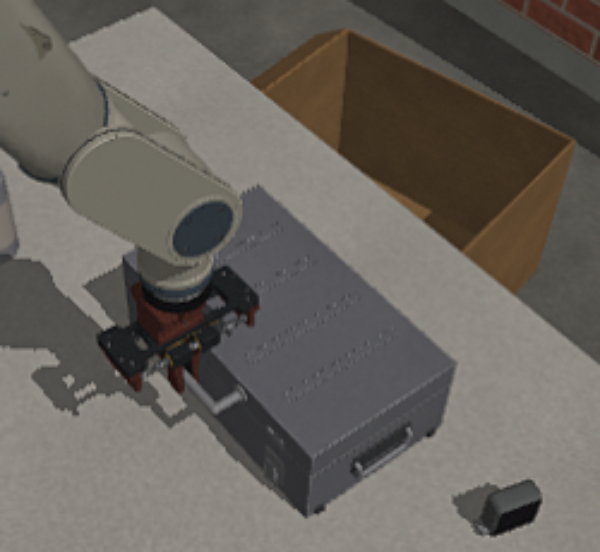

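carry_out(targets=[[[0,0,0],[0,0,-1.5],10],[[0,0,0],[0,0,-3],10],[[0,0,0],[0,0,-3],10]])

```text
t: 32.72
ee_pos: [456.7, -32.6, 92.9]
orientation: [-2.24, -2.201, 0.0]
ft_force: [-0.4, 4.2, -4.8]
width: 11.1
```

carry_out(targets=[[[0,0,0],[0,0,-1],10],[[0,0,0],[0,0,-2],10],[[0,0,0],[0,0,-2],10]])

```text
t: 32.97
ee_pos: [456.8, -32.6, 92.6]
orientation: [-2.24, -2.201, 0.0]
ft_force: [-6.9, 6.3, 24.0]
width: 11.1
```

carry_out(targets=[[[0,0,0],[0,0,1.5],10],[[0,0,0],[0,0,1.5],32],[[0,0,0],[0,0,1.5],32],[[0,0,0],[0,0,1.5],32],[[0,0,0],[0,0,1.5],32],[[0,0,0],[0,0,15],32],[[0,0,0],[0,0,40],32],[[0,0,0],[0,0,75],32],[[0,0,0],[0,0,110],32],[[0,0,0],[0,0,120],32]])

```text
t: 33.8
ee_pos: [459.2, -33.2, 215.0]
orientation: [2.237, 2.198, 0.007]
ft_force: [1.5, -0.5, -0.0]
width: 32.2
```

Run:
```python
from h import *
o=st(); save('side','s21');save('scene','c21')
for c in('side','scene'):
 for q in('lid_bar','lid_hinge','can','carton','tape_measure'):
  for d in place_of(q,c)[:1]: print(c,q,np.round(cam2w(d['point'],c),1))
```

```text
t 33.8 p [459.2 -33.2 215. ] r [2.237 2.198 0.007] f [ 1.5 -0.5 -0. ] w 32.245815741719916 q [-0.1   0.19  1.99 -0.    0.95 -0.08]
side lid_bar [457.4 -32.  113.6]
side lid_hinge [713.2 -32.2  91.9]
side can [425.4 385.7   2.5]
side carton [ 6.539e+02  3.913e+02 -2.000e-01]
side tape_measure [ 6.805e+02 -3.704e+02  1.000e-01]
scene lid_bar [455.1 -31.4 108.9]
scene lid_hinge [716.4 -38.1  91.6]
scene can [424.4 386.3   3. ]
scene carton [ 6.526e+02  3.874e+02 -1.000e-01]
scene tape_measure [ 680.6 -371.    -2.4]
```

View pics/s21.png

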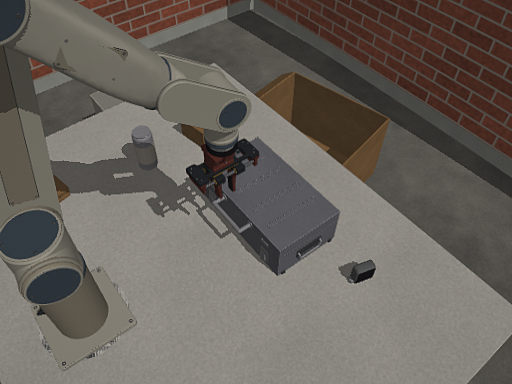

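View pics/c21.png

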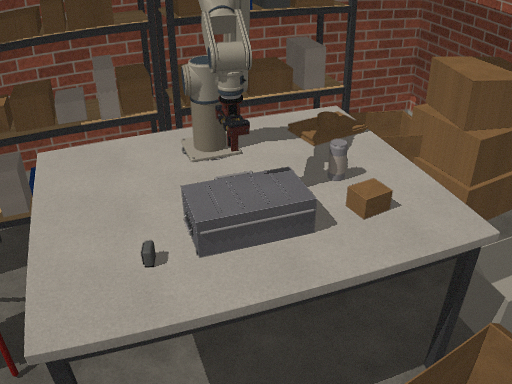

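Run:
```python
import cv2,numpy as np
a=cv2.imread('pics/scene0.png',0).astype(np.float32);b=cv2.imread('pics/c21.png',0).astype(np.float32)
r=(slice(195,255),slice(175,320)); print(np.abs(a[r]-b[r]).mean(),cv2.phaseCorrelate(a[r],b[r]))
# shifts of the lid's seam right/near strips
r=(slice(168,232),slice(176,240)); print(np.abs(a[r]-b[r]).mean(),cv2.phaseCorrelate(a[r],b[r]))
from h import *
order.close_job()
```

```text
3.024253 ((0.06568564755500006, 0.09701929101683149), 0.7010636098649766)
2.8249512 ((-0.055190485816694945, -0.04974131401974091), 0.9809819954098202)
the job is handed in; nothing more can be done
```

The hammer is put away and the lid is shut. I handed the job in with the arm clear of everything, at about 34 s of the 72 s allowed. `close_job` gave no verdict.

- **Raising and locking:** I felt the lid reach its stop at about 6 N. I then eased it back about 4 mm until the force reversed to +3.7 N. It stayed up on its own once I let go.
- **Hammer:** I laid it flat in the tray, with about 3 N at contact. The last look put its grip point near x 566, y −9, z 56 mm, inside the limits.
- **Breaking the stay:** I pushed the elbow through with about 4 N at the most readings I took. By the camera, the pin then stood about 79 mm past the elbow (45 mm needed), and the lid held at about 1.26 rad.
- **Lowering:** I kept hold of the bar all the way down. The last small step pressed the lid onto the rim with 24 N, more than the 15 N advised. At that point the lid was shut and the stay unlocked, and I backed off before letting go.
- **Another force over 15 N:** while raising the lid I pushed the bar about 17 N towards the hinge. This was along the lid rather than against the stay, and I corrected it.

**Last checks:**
- **Lid:** the picture after shutting matches the starting one to within 0.1 pixel around the chest, so it looks fully shut. The two cameras put the bar at 113.6 and 108.9 mm, against 110 when shut, within their error.
- **Bystanders:** the can read up to 7 mm from its first reading and the carton and tape measure up to 4 mm. That is in line with camera error; I never went near them.
- **Hammer:** I could not see it after the lid shut.

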